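# Turn the bench splitter's chisel round to its fresh edge

### The arm

A 6-joint arm with a two-finger parallel gripper is mounted at the origin on a cart in front of the work surface, level with it; the furniture and walls round the work are solid. World frame = base frame: x ahead of the robot, y to its left, z up, the work surface at z = 0. Lengths are in m, angles in rad, forces in N, time in s.
With the tool pointing down it reaches from about 0.375 to 0.975 m from the base axis. Payload 3.8 kg.
Tool frame: the origin (TCP) lies at the very end of the fingers, on their centre line; the grasp point (between the pads) lies 19 mm behind it; z points along the fingers, y is the line along which they close (so a half turn about z gives the same grasp; the last joint's range is limited). The gripper opens to 85 mm and grips with 20 to 120 N. Pads are 22 mm wide; open, the fingers measure 114 mm over their backs; the gripper's body (76 mm by 85 mm) begins 54 mm behind the grasp point. The pads swing forward as they close: fully open they stand 13 mm farther back than shut.
Start: joints at [1.237, 0.264, 1.604, -0, 1.274, -0.037], TCP at [0.197, 0.645, 0.231] pointing down, gripper open.
Joint ranges: [-2.63, 2.63], [-0.94, 2.18], [0.31, 2.57], [-1.31, 4.45], [0, 2.66], [-2.55, 2.55]. Speed limits (rad/s): [2.57, 2.57, 3.14, 3.14, 3.14, 3.14].

### API

Orientations are given as a rotation vector (axis times angle).
In Python, from workcell import * gives the robot as it stands.
- The arm moves only by the shell command python3 -m crank 'ROWS' [OPENING] [FORCE]. ROWS is JSON, a list that holds one entry, the list of rows, each a list of 6 numbers: the shift along the tool's x, y, z in cm, then the turn, a rotation vector about the tool's x, y, z in rad. In form: [[[dx, dy, dz, ax, ay, az], ...]]. A call has 1 to 8 rows; each row shifts and turns the commanded pose from where the row before left it, along the tool's axes as they then stand; what a row does not reach is not made up. A row lasts 1/12 s, in which the tool goes at most 41.7 mm and 7.16 degrees, less where a joint would pass 70% of its speed; a pose out of reach is approached as far as the arm can. A call with a gripper value outside its range is refused whole. OPENING is the finger opening in cm, from 0 to 8.54, set as the call begins (- or left out, the last holds). The fingers move at their own pace and stop on an object; FORCE is the grip in N (left out, the last holds). Time passes only in rows, so rows that do not move let the fingers close. It gives the time, the measured TCP pose, the force, the opening and the grip force at its end, in the units of the state.
- read_state(): the state, without advancing time (a new reading comes with each control period).
- read_camera(name): name is "scene" or "top" or "wrist"; returns the picture (400x640x3 uint8, blue, green, red); there is no depth.
- camera_model(name): a dict with "camera_matrix" (3x3 intrinsics, pixels), "k1" (the pictures are not rectified: a ray, as slopes to the right and down, at radius r is drawn at 1 + k1 r^2 times it, then the intrinsics apply), "R" (3x3) and "t" (3): a world point X has camera coordinates R X + t. Camera axes: x right, y down, z forward; pixel columns grow to the right and rows downward; lengths in m; the calibration is good to about 2 mm. A picture is of the moment at which its call begins: read the wrist's pose just before it. camera_model takes no time and is no camera call; for the wrist camera it gives the pose at the moment of the call.
- finish_job(): hands the job in; it is judged then, once.
The state is a dict: "time": time; "q": joint angles; "joint_vel": joint speeds; "joint_torque": joint torques, N m; "tool_pos": TCP position; "tcp_rot": TCP orientation; "wrist_force": force on the tool from outside, world axes, zero at the start; "torque": the same for the moment, N m; "width": opening from 0.0 (shut) to 1.0 (fully open); "grip_force": force on a finger pad.
Only numpy, scipy, OpenCV 4.12 (cv2) and the standard library are available. Lean on these libraries where they do the work, as an engineer would, in place of code of your own. Each camera call takes 0.05 s, during which the arm holds its last target. There are 200 camera calls.

### The job

The end of the bench splitter's double-ended chisel that sticks out is worn blunt. Squeeze the ball-lock pin's button against its flange to free the pin and draw it, pull the chisel out of the block, turn it end for end so that its fresh sharp edge faces out, and push it fully home against the block's mouth. Then, with the button held in, put the pin back through block and chisel up to its shoulder and let the button spring out so that it locks; do not shift the cartridge, the can, the spray bottle or the cap standing round the work.

Things in the scene. Friction and masses are not known exactly. Their poses are not given: they have to be found in the camera images.
- splitter: bench splitter, fixed on the worktop: grey iron block on a dark base plate 92 x 150 x 12 mm (x, y, z). Origin under the plate's middle, z up, -x side facing the robot. The block spans x -24 to +24 (its cap to +-25), y -54 to +54, top at z 82. Its socket opens in the end y = +54. The pin's cross hole and the parking hole run along x through both side walls
- socket_mouth (a point): middle of the socket's mouth in the splitter's +y end (splitter frame 0, 54, 50). Socket 24 wide (x), z 36 to 64, 67 deep, floor and roof flared at the mouth; side walls 12 thick. Home, the chisel's middle lies at splitter x 0, y 84, z 49, on the socket's floor, with 2 mm play each side and 2 mm above; let go, its outer end sags some 4 degrees
- pin_hole (a point): middle of the 15 mm cross hole on the block's -x face (splitter frame -24, 33, 50); it runs along x through the block. The pin enters from here. Pinned, the pin's origin lies here (1.5 mm play round it, 1 mm lengthwise), its x along the splitter's x; let go, its head sags some 4 degrees
- park_hole (a point): the same for a second, identical hole beside the socket (splitter frame -24, -32, 50), where the pin can be parked while the chisel is out
- chisel: loose double-ended steel chisel, 175 mm long, about 0.45 kg. Origin at its middle, x along it to the fresh end. Middle block 60 long (x), 30 wide (y), 34 high (z), dark; its steps at x = +-30 stop against the mouth. From them shanks 20 wide and 26 high run to x = +-72. It starts home or up to 3 mm short, with the worn end out, the pin through it
- fresh_edge (a point): middle of the sharp edge, as wide as the shank, to which the chisel's fresh end tapers (chisel x = +94)
- worn_end (a point): middle of the chisel's worn end face, a short blunt stub (chisel x = -81)
- chisel_hole (a point): middle of the 17 mm cross hole (along the chisel's y) in the worn-end shank, chisel x = -51; the fresh-end shank has the same at x = +51. When the chisel is home the inner hole meets the block's
- pin: loose ball-lock pin, 125 mm long, about 0.2 kg. Origin on its axis at the shoulder face that stops against the block, x along the axis to the nose. Shank 12 mm thick to x = 60, then a cone to x = 67. Two balls at x = 52 stand out to 18 mm across, in to 11.5 with the button in. Shoulder 22 thick, x -6 to 0
- pin_grip (a point): on the pin's axis, x = -44.5, in its head. Neck 12 thick, pin x -36 to -6; dark flange 48 in diameter, x -43 to -36; black button 36 in diameter, its face at x = -58. A finger above the neck in front of the flange and one on the button pinch them together
- pin_button (a joint): button's travel towards the flange: 0 out (balls out, pin locked), 0.006 m fully in (balls in). Spring: 6 N at 0, 12 N fully in
- cleaner_can: aerosol can standing near the work, 60 in diameter, 177 high; origin under its middle. It, the spray bottle and the cap swap places
- spray_cleaner: trigger spray bottle, 54 x 119 (y) x 262 mm; origin under its middle
- big_cap: round red plastic cap, closed end up, 73 in diameter, 50 high; origin under its middle
- cartridge_half: black cartridge half lying behind the splitter, 84 x 268 (y) x 49 mm; origin under its middle
Things that resemble listed ones, but are neither listed nor needed, are in the scene too. Of the things that look like the splitter, the larger one is meant.

How it is judged:
By the outcome, as a careful person would: the job done as asked, in the order asked, and still so for the second after the job is handed in, with the robot touching nothing.
It also fails if it takes over 72 s, if anything falls off the work surface, if the arm or the gripper's body presses on something with over 40 N, if the wrist force passes 120 N, or if a joint passes its speed limit or range.

## Working session

There is one attempt and no reset: what is moved stays moved. The work goes in short steps, Python scripts to look and compute and a shell command to move; the robot and the scene stay as the last step left them, time stands still between calls to the robot, and variables do not carry over. Pictures are saved under pics/ and viewed, at most 10 in all, crops included, and the job is handed in when it is done.

```bash
ls; mkdir -p pics; python3 - <<'E'
from workcell import *
import cv2,numpy as np
s=read_state();print(s)
for n in["scene","top","wrist"]:
    cv2.imwrite(f"pics/{n}0.png",read_camera(n));m=camera_model(n);print(n,m)
E
```

```text
pics
{'time': 0.0, 'q': array([ 1.23711064e+00,  2.64739056e-01,  1.60538480e+00, -6.68952210e-06,
        1.27370220e+00, -3.68881964e-02]), 'joint_vel': array([ 1.15054688e-03, -3.39136011e-04,  1.02097026e-03,  6.54865201e-05,
        1.68838409e-03,  1.15253352e-03]), 'joint_torque': array([-1.21344932e-03, -5.15108049e+01, -3.67312753e+01,  1.35652235e-04,
        1.28166599e-02, -1.26613438e-05]), 'tool_pos': array([0.1971647 , 0.64479194, 0.2299657 ]), 'tcp_rot': array([-0.4644359 , -3.10666158,  0.00344957]), 'wrist_force': array([0.74168804, 1.14984   , 0.28746592]), 'torque': array([-0.00352969, -0.01503869, -0.02851265]), 'grip_force': 0.0, 'width': 0.9972013730803218}
scene {'camera_matrix': array([[388.41755027,   0.        , 314.39070134],
       [  0.        , 388.41755027, 196.09262467],
       [  0.        ,   0.        ,   1.        ]]), 'k1': -0.01660837942624626, 'R': array([[ 0.84791903, -0.52960917,  0.02339774],
       [-0.27860502, -0.48273505, -0.8302687 ],
       [ 0.45101282,  0.6974819 , -0.556872  ]]), 't': array([-0.5177977 ,  0.24856799,  0.58726687])}

[... 153 characters left out ...]
     ,   1.        ]]), 'k1': -0.06413959483144825, 'R': array([[-1.94369090e-03, -9.99951607e-01,  9.64395854e-03],
       [-9.94230922e-01,  8.98138885e-04, -1.07257012e-01],
       [ 1.07243160e-01, -9.79679627e-03, -9.94184554e-01]]), 't': array([0.03921197, 0.64698372, 1.12845104])}
wrist {'camera_matrix': array([[304.63778864,   0.        , 319.59061626],
       [  0.        , 304.63778864, 204.43876296],
       [  0.        ,   0.        ,   1.        ]]), 'k1': -0.028890205659149227, 'R': array([[ 0.29222692,  0.9563485 , -0.00098373],
       [ 0.90823711, -0.2772033 ,  0.31347039],
       [ 0.29951424, -0.09249794, -0.94959747]]), 't': array([-0.67388749, -0.04111105,  0.37988638])}
```

View pics/scene0.png

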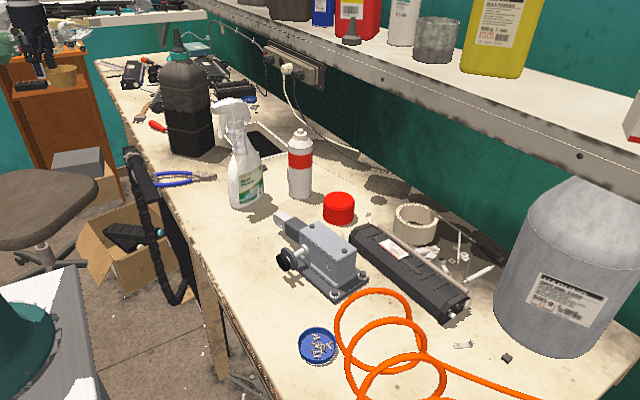

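View pics/top0.png

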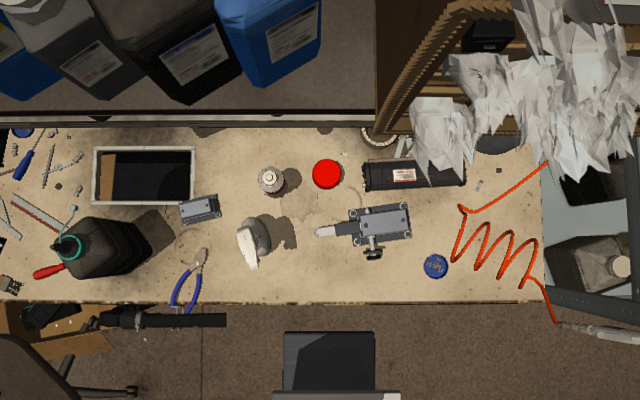

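The scene view shows the splitter at about (325,258), the pin head at (285,260) and the chisel at (285,220). The top view shows the block at (382,225), the pin head at (373,253), the chisel tip at (318,231), the cap at (327,173), the can at (270,180), the spray bottle at (253,240) and the cartridge at (413,175).

```bash
cat > h.py <<'E'
from workcell import *
import cv2,numpy as np
from scipy.spatial.transform import Rotation as Ro
def ray(n,uv,m=None):
    m=m or camera_model(n)
    K=m["camera_matrix"];d=np.array([(uv[0]-K[0,2])/K[0,0],(uv[1]-K[1,2])/K[1,1]])
    u=d.copy()
    for _ in range(20): u=d/(1+m["k1"]*(u@u))
    R=np.array(m["R"]);return -R.T@m["t"], R.T@np.r_[u,1]
def onz(n,uv,z,m=None):
    c,d=ray(n,uv,m);return c+d*(z-c[2])/d[2]
def proj(n,X,m=None):
    m=m or camera_model(n);p=np.array(m["R"])@X+m["t"];p=p[:2]/p[2];p=p*(1+m["k1"]*(p@p))
    K=m["camera_matrix"];return p*K[0,0]+K[:2,2]
E
python3 - <<'E'
from h import *
im=cv2.imread("pics/top0.png")
cv2.imwrite("pics/topc.png",cv2.resize(im[190:290,300:430],None,fx=6,fy=6,interpolation=cv2.INTER_CUBIC))
im=cv2.imread("pics/scene0.png")
cv2.imwrite("pics/scc.png",cv2.resize(im[190:310,260:390],None,fx=5,fy=5,interpolation=cv2.INTER_CUBIC))
for uv,z in[((382,225),.082),((373,253),.05),((318,231),.05),((327,173),.05),((270,180),.177),((253,240),.2),((413,175),.05)]:print(uv,onz("top",uv,z).round(3))
E
```

```text
(382, 225) [ 0.562 -0.106  0.082]
(373, 253) [ 0.495 -0.088  0.05 ]
(318, 231) [0.549 0.045 0.05 ]
(327, 173) [0.69  0.022 0.05 ]
(270, 180) [0.656 0.149 0.177]
(253, 240) [0.527 0.182 0.2  ]
(413, 175) [ 0.685 -0.189  0.05 ]
```

View pics/topc.png

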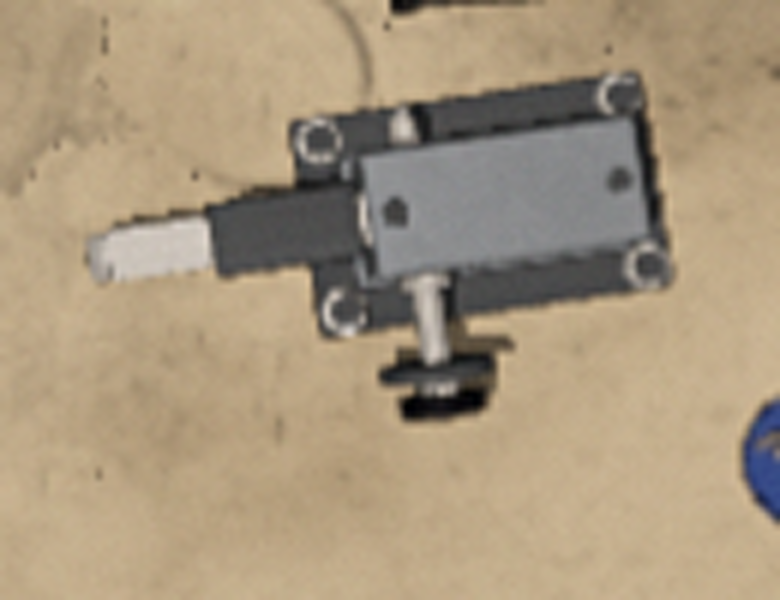

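View pics/scc.png

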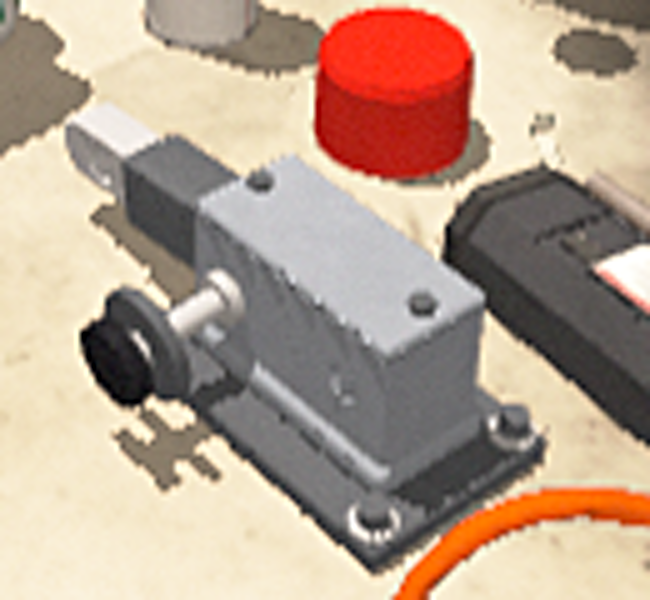

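The crops show the block cap's corners at about (362,155), (632,118), (657,238) and (378,280) in the 6x top crop. The pin head lies towards the robot at (440,390), and the chisel tip is at (95,255).

```bash
cat >> h.py <<'E'
def go(target,yaw=None):
    """yaw: world angle of tool y (tool down). prints shift in tool axes after the turn, and turn"""
    s=read_state();R=Ro.from_rotvec(s["tcp_rot"])
    if yaw is not None:
        y=np.array([np.cos(yaw),np.sin(yaw),0]);z=np.array([0,0,-1.]);x=np.cross(y,z)
        Rt=Ro.from_matrix(np.c_[x,y,z]);rv=(R.inv()*Rt).as_rotvec()
    else: Rt=R;rv=np.zeros(3)
    d=np.array(target)-s["tool_pos"]
    print("t",round(s["time"],2),"turn(tool)",rv.round(3),"shift after turn cm",(Rt.inv().apply(d)*100).round(2),"before",(R.inv().apply(d)*100).round(2),"q",s["q"].round(2))
E
python3 - <<'E'
from h import *
P=[np.array([300+a/6,190+b/6]) for a,b in[(362,155),(632,118),(657,238),(378,280)]]
W=np.array([onz("top",p,.082) for p in P]);print(W.round(4))
c=W.mean(0);L=(W[0]+W[3]-W[1]-W[2])/2;print("c",c,"len",np.linalg.norm(L),"wid",np.linalg.norm(W[0]-W[3]),np.linalg.norm(W[1]-W[2]),"yaw",np.degrees(np.arctan2(-L[0],L[1])))
print("spray base scene",onz("scene",(247,203),0),onz("scene",(232,205),0),onz("scene",(262,197),0))
print("edge",onz("top",(380,303),0),"dish",onz("top",(435,265),0))
hsv=cv2.cvtColor(cv2.imread("pics/top0.png"),cv2.COLOR_BGR2HSV)
print(hsv[225,382],hsv[232,355])
go([.50,-.06,.26],np.radians(8))
m=camera_model("wrist");s=read_state();R=Ro.from_rotvec(s["tcp_rot"])
print("cam in tool",R.inv().apply(-m["R"].T@m["t"]-s["tool_pos"]), (R.inv().as_matrix()@m["R"].T).round(3))
E
```

```text
[[ 0.5834 -0.0553  0.082 ]
 [ 0.5978 -0.1623  0.082 ]
 [ 0.5505 -0.1712  0.082 ]
 [ 0.5344 -0.061   0.082 ]]
c [ 0.56654287 -0.11245588  0.082     ] len 0.1096762183978251 wid 0.04935039830006262 0.04815191203932784 yaw 7.9776510852175
spray base scene [0.52663736 0.17604797 0.        ] [0.49194943 0.18634622 0.        ] [0.56956569 0.18149856 0.        ]
edge [ 0.37001702 -0.11015262  0.        ] dish [ 0.46335445 -0.25063628  0.        ]
[128   7 142] [15  7 75]
t 0.15 turn(tool) [-2.000e-03  1.000e-03  1.134e+00] shift after turn cm [-74.02  20.17  -2.98] before [-49.57 -58.56  -2.87] q [ 1.24  0.26  1.61 -0.    1.27 -0.04]
cam in tool [ 0.08018476 -0.00043374 -0.14272329] [[ 0.    -0.95  -0.314]
 [ 1.    -0.     0.001]
 [-0.001 -0.314  0.95 ]]
```

```bash
python3 -m crank '[[[0,0,-1,0,0,0.1134],[0,0,-1,0,0,0.1134],[0,0,-1,0,0,0.1134],[0,0,-1,0,0,0.1134],[0,0,-1,0,0,0.1134],[0,0,-1,0,0,0.1134],[0,0,-1,0,0,0.1134],[0,0,-1,0,0,0.1134]]]'
python3 -m crank '[[[0,0,-1,0,0,0.1134],[0,0,-1,0,0,0.1134],[-3.72,1.16,0,0,0,0],[-3.72,1.16,0,0,0,0],[-3.72,1.16,0,0,0,0],[-3.72,1.16,0,0,0,0]]]'
python3 -m crank '[[[-3.72,1.16,0,0,0,0],[-3.72,1.16,0,0,0,0],[-3.72,1.16,0,0,0,0],[-3.72,1.16,0,0,0,0],[-3.72,1.16,0,0,0,0],[-3.72,1.16,0,0,0,0],[-3.72,1.16,0,0,0,0],[-3.72,1.16,0,0,0,0]]]'
python3 -m crank '[[[-3.72,1.16,0,0,0,0],[-3.72,1.16,0,0,0,0],[-3.72,1.16,0,0,0,0],[-3.72,1.16,0,0,0,0],[-3.72,1.16,0,0,0,0],[-3.72,1.16,0,0,0,0],[-3.72,1.16,0,0,0,0],[-3.72,1.16,0,0,0,0]]]'
python3 -m crank '[[[0,0,3.5,0,0,0],[0,0,3.5,0,0,0],[0,0,3.5,0,0,0],[0,0,3.5,0,0,0],[0,0,0,0,0,0],[0,0,0,0,0,0]]]' 5.5
python3 - <<'E'
from h import *
go([.53,-.06,.19],np.radians(8))
import pickle
m=camera_model("wrist");cv2.imwrite("pics/w1.png",read_camera("wrist"));pickle.dump(m,open("w1.pkl","wb"))
E
```

```text
time: 0.82
tool_pos: [0.1973, 0.6452, 0.3112]
tcp_rot: [1.786, 2.584, -0.002]
wrist_force: [0.3, -0.5, -0.4]
width: 1.004
grip_force: 0.0
time: 1.32
tool_pos: [0.2643, 0.5031, 0.3307]
tcp_rot: [2.059, 2.372, -0.001]
wrist_force: [0.4, -0.5, 0.8]
width: 1.005
grip_force: 0.0
time: 1.98
tool_pos: [0.3977, 0.221, 0.3312]
tcp_rot: [2.06, 2.372, 0.0]
wrist_force: [0.9, 0.7, 1.3]
width: 1.001
grip_force: 0.0
time: 2.65
tool_pos: [0.5312, -0.0608, 0.3311]
tcp_rot: [-2.061, -2.371, -0.0]
wrist_force: [0.5, 0.7, -0.8]
width: 1.0
grip_force: 0.0
time: 3.15
tool_pos: [0.5288, -0.0586, 0.189]
tcp_rot: [-2.057, -2.367, 0.005]
wrist_force: [1.5, -0.9, 1.5]
width: 0.642
grip_force: 0.0
t 3.15 turn(tool) [-0.006 -0.002  0.   ] shift after turn cm [-0.16  0.1  -0.1 ] before [-0.16  0.1  -0.1 ] q [-0.16  0.03  1.95 -0.    1.17 -0.3 ]
```

View pics/w1.png

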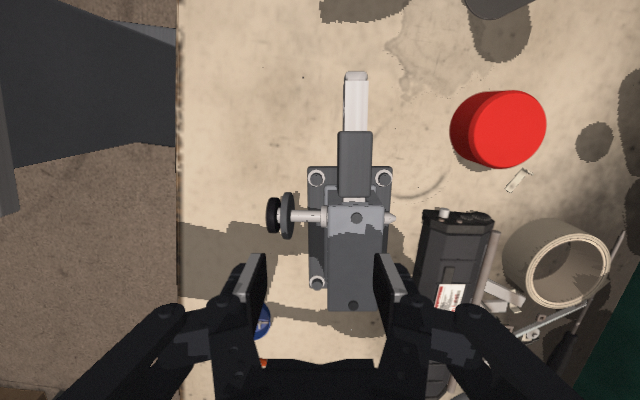

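The wrist view shows the cap from (328,207) to (385,310), the chisel's dark middle at (355,163), the flange at (287,216), the button at (273,216) and the pin neck at row 216.

```bash
python3 - <<'E'
from h import *
import pickle
m=pickle.load(open("w1.pkl","rb"));im=cv2.imread("pics/w1.png").astype(int)
g=im.sum(2)/3
def edges(line,lo,hi,n=4):
    d=np.abs(np.diff(line[lo:hi]));i=np.argsort(-d)[:n];return sorted([(int(k+lo),int(d[k])) for k in i])
for r in(235,260,285):print("row",r,edges(g[r],318,378),edges(g[r],376,400))
for r in(140,163,185):print("chis",r,edges(g[r],325,385))
for c in(340,355,370):print("col",c,edges(g[:,c],120,230,6))
for c in(283,287,291):print("flange col",c,g[185:245,c].astype(int).tolist())
print("row216",g[216,260:335].astype(int).tolist())
for c in(300,308,316):print("neck",c,g[205:228,c].astype(int).tolist())
E
```

```text
row 235 [(323, 13), (327, 33), (328, 11), (332, 59)] [(381, 5), (382, 22), (387, 41), (388, 7)]
row 260 [(323, 14), (324, 9), (326, 10), (373, 70)] [(380, 5), (381, 68), (382, 4), (391, 5)]
row 285 [(322, 69), (323, 69), (371, 20), (372, 53)] [(386, 7), (390, 17), (391, 51), (392, 9)]
chis 140 [(336, 98), (337, 54), (338, 24), (372, 86)]
chis 163 [(336, 113), (337, 34), (338, 33), (371, 104)]
chis 185 [(336, 42), (338, 45), (378, 52), (383, 47)]
col 340 [(130, 113), (195, 11), (203, 11), (204, 37), (205, 28), (206, 11)]
col 355 [(130, 116), (197, 110), (201, 63), (211, 45), (212, 52), (223, 46)]
col 370 [(130, 79), (131, 25), (204, 50), (205, 22), (223, 31), (224, 38)]
flange col 283 [182, 180, 183, 186, 187, 187, 189, 188, 174, 130, 93, 74, 73, 77, 80, 80, 86, 85, 88, 90, 90, 91, 89, 89, 91, 94, 95, 96, 98, 99, 100, 101, 100, 101, 103, 102, 101, 99, 96, 96, 96, 92, 92, 93, 89, 88, 84, 80, 48, 46, 45, 42, 47, 61, 104, 104, 105, 103, 106, 104]
flange col 287 [186, 188, 188, 187, 187, 187, 184, 72, 57, 60, 65, 67, 71, 72, 76, 76, 74, 69, 65, 62, 59, 54, 50, 50, 47, 45, 41, 42, 40, 41, 
[... 421 characters left out ...]
9, 189, 186, 185, 134, 58, 37, 37, 41, 46, 48, 50, 43, 18, 12, 66, 199, 211, 191, 111, 98, 98, 101, 101, 98, 74, 42, 36, 33, 126, 206, 211, 211, 212, 213, 212, 213, 213, 213, 213, 214, 213, 214, 215, 215, 216, 215, 217, 216, 218, 218, 218, 217, 218, 219, 220, 220, 221, 221, 167, 206, 207, 202, 199, 196, 131, 165, 131, 141, 151, 161, 159, 158, 159]
neck 300 [128, 146, 103, 105, 104, 118, 152, 174, 189, 198, 215, 213, 202, 191, 180, 166, 138, 104, 132, 151, 103, 105, 106]
neck 308 [88, 82, 50, 51, 54, 93, 144, 171, 186, 197, 212, 217, 208, 193, 183, 164, 139, 55, 51, 54, 54, 53, 52]
neck 316 [95, 95, 93, 64, 53, 78, 139, 166, 183, 196, 210, 220, 211, 195, 186, 172, 150, 88, 83, 75, 73, 53, 52]
```

```bash
python3 - <<'E'
from h import *
import pickle
m=pickle.load(open("w1.pkl","rb"))
p=lambda u,v,z:onz("wrist",(u,v),z,m)
th=np.radians(8);ex=np.array([np.cos(th),np.sin(th),0]);ey=np.array([-np.sin(th),np.cos(th),0])
S=np.array([.5665,-.1125,0])
def pr(n,X): d=X-S;print(n,X.round(4),"split x,y mm",(d@ex*1e3).round(1),(d@ey*1e3).round(1))
pr("capL235",p(328,235,.082));pr("capR235",p(388,235,.082));pr("capfront",p(358,205.2,.082))
pr("capL285?",p(328,300,.082))
pr("chL140",p(338.5,140,.066));pr("chL185",p(338.5,185,.066));pr("chR140",p(372.5,140,.066));pr("chR163",p(372,163,.066))
pr("ch outer",p(355,131,.066));pr("neck300",p(300,216.3,.048));pr("neck316",p(316,216.3,.049))
pr("flange front",p(290.3,216,.047+.0));pr("button face",p(265.5,216,.047));pr("flangetop",p(291,192.5,.048));pr("shoulder/face",p(326.5,216,.05))
E
```

```text
capL235 [ 0.5402 -0.0881  0.082 ] split x,y mm -22.7 27.8
capR235 [ 0.5932 -0.0805  0.082 ] split x,y mm 30.9 28.0
capfront [ 0.5617 -0.0567  0.082 ] split x,y mm 3.0 55.9
capL285? [ 0.5503 -0.1557  0.082 ] split x,y mm -22.0 -40.5
chL140 [ 0.5373 -0.0059  0.066 ] split x,y mm -14.1 109.6
chL185 [ 0.5436 -0.0453  0.066 ] split x,y mm -13.3 69.7
chR140 [ 0.5663 -0.0017  0.066 ] split x,y mm 15.2 109.7
chR163 [ 0.5697 -0.0214  0.066 ] split x,y mm 15.8 89.8
ch outer [0.5501 0.0036 0.066 ] split x,y mm -0.1 117.2
neck300 [ 0.5126 -0.0868  0.048 ] split x,y mm -49.8 32.9
neck316 [ 0.5283 -0.0842  0.049 ] split x,y mm -33.9 33.4
flange front [ 0.5029 -0.0883  0.047 ] split x,y mm -59.6 32.9
button face [ 0.4784 -0.0918  0.047 ] split x,y mm -84.4 32.8
flangetop [ 0.501  -0.0636  0.048 ] split x,y mm -58.1 57.5
shoulder/face [ 0.5384 -0.082   0.05  ] split x,y mm -23.6 34.1
```

```bash
cat >> h.py <<'E'
S=np.array([.567,-.112,0]);TH=np.radians(8)
ex=np.array([np.cos(TH),np.sin(TH),0]);ey=np.array([-np.sin(TH),np.cos(TH),0])
def sp(x,y,z): return S+ex*x/1e3+ey*y/1e3+np.array([0,0,z/1e3])
def insp():
    s=read_state();d=s["tool_pos"]-S;print("TCP splitter mm",(d@ex*1e3).round(1),(d@ey*1e3).round(1),(d[2]*1e3).round(1),"F",(s["wrist_force"]@ex).round(1),(s["wrist_force"]@ey).round(1),s["wrist_force"][2].round(1),"T",s["torque"].round(2),"w mm",(s["width"]*85.4).round(1),"g",s["grip_force"])
E
python3 -c "
from h import *
go(sp(-69,33.3,57),TH);insp()"
```

```text
t 3.2 turn(tool) [-0.001 -0.     0.   ] shift after turn cm [-2.44 -4.07 13.48] before [-2.44 -4.07 13.48] q [-0.16  0.03  1.95 -0.    1.17 -0.3 ]Traceback (most recent call last):
  File "<string>", line 3, in <module>
    go(sp(-69,33.3,57),TH);insp()
                           ~~~~^^
  File "h.py", line 28, in insp
    s=read_state();d=s["tool_pos"]-S;print("TCP splitter mm",(d@ex*1e3).round(1),(d@ey*1e3).round(1),(d[2]*1e3).round(1),"F",(s["wrist_force"]@ex).round(1),(s["wrist_force"]@ey).round(1),s["wrist_force"][2].round(1),"T",s["torque"].round(2),"w mm",(s["width"]*85.4).round(1),"g",s["grip_force"])
                                                                                                                                                                                                                                                        ^^^^^^^^^^^^^^^^^^^^^^^
AttributeError: 'float' object has no attribute 'round'
```

```bash
sed -i 's/(s\["width"\]\*85.4).round(1)/round(s["width"]*85.4,1)/' h.py
python3 -m crank '[[[-1.2,-2.03,1,0,0,0],[-1.24,-2.04,1.5,0,0,0],[0,0,2,0,0,0],[0,0,2,0,0,0],[0,0,1.5,0,0,0],[0,0,0,0,0,0],[0,0,0,0,0,0]]]' 3.8 >/dev/null
python3 -c "
from h import *
go(sp(-69,33.3,57),TH);insp();cv2.imwrite('pics/w2.png',read_camera('wrist')[120:330,180:440].repeat(3,0).repeat(3,1)[:600,:780])"
```

```text
t 3.78 turn(tool) [0.003 0.001 0.001] shift after turn cm [ 0.06 -0.16  5.66] before [ 0.07 -0.18  5.66] q [-0.23  0.04  2.09 -0.    1.01 -0.37]
TCP splitter mm -67.4 32.7 113.6 F 1.1 0.7 0.7 T [-0.04 -0.04  0.06] w mm 38.0 g 0.0
```

View pics/w2.png

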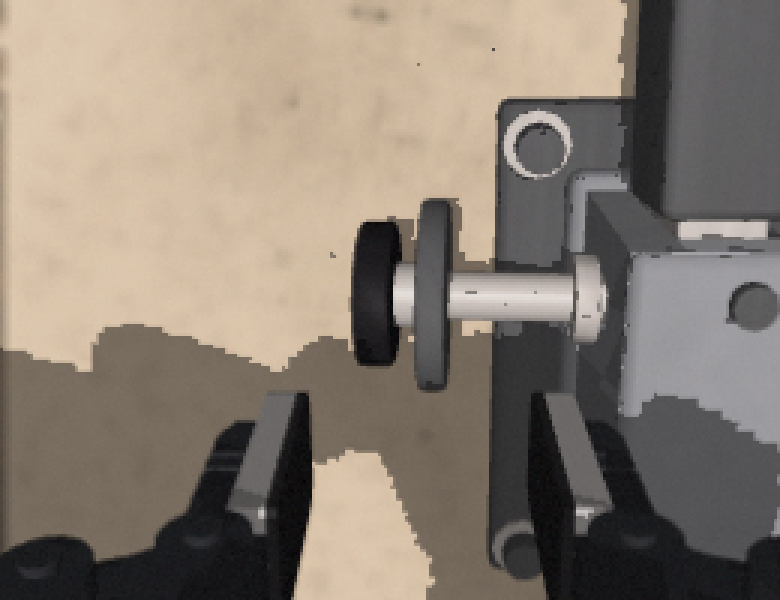

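Pin head mid lies about 4 mm on the robot side of the fingers' centre, as predicted (neck at crop row 297, flange at column 433), with the finger gap straddling the flange and button.

```bash
python3 -m crank '[[[0.06,-0.16,1.5,0,0,0],[0,0,1.5,0,0,0],[0,0,1.5,0,0,0],[0,0,1.1,0,0,0],[0,0,0,0,0,0],[0,0,0,0,0,0]]]' 3.8 >/dev/null
python3 -c "
from h import *
go(sp(-69,33.3,57),TH);insp()"
python3 -m crank '[[[0,0,0,0,0,0],[0,0,0,0,0,0],[0,0,0,0,0,0],[0,0,0,0,0,0],[0,0,0,0,0,0],[0,0,0,0,0,0]]]' 0.5 45 >/dev/null
python3 -c "
from h import *
go(sp(-69,33.3,57),TH);insp();cv2.imwrite('pics/w3.png',read_camera('wrist')[150:330,220:420].repeat(3,0).repeat(3,1))"
```

```text
t 4.33 turn(tool) [0.001 0.    0.001] shift after turn cm [-0.03  0.09 -0.08] before [-0.03  0.09 -0.08] q [-0.23  0.12  2.13 -0.    0.89 -0.37]
TCP splitter mm -69.9 33.6 56.2 F 0.0 0.0 -0.5 T [ 0.04  0.01 -0.02] w mm 38.2 g 0.0
t 4.83 turn(tool) [0.002 0.001 0.   ] shift after turn cm [-0.02  0.08 -0.09] before [-0.02  0.08 -0.08] q [-0.23  0.12  2.13 -0.    0.89 -0.37]
TCP splitter mm -69.8 33.5 56.1 F -1.1 0.9 5.8 T [-0.09  0.32  0.08] w mm 13.7 g 44.69735387741821
```

View pics/w3.png

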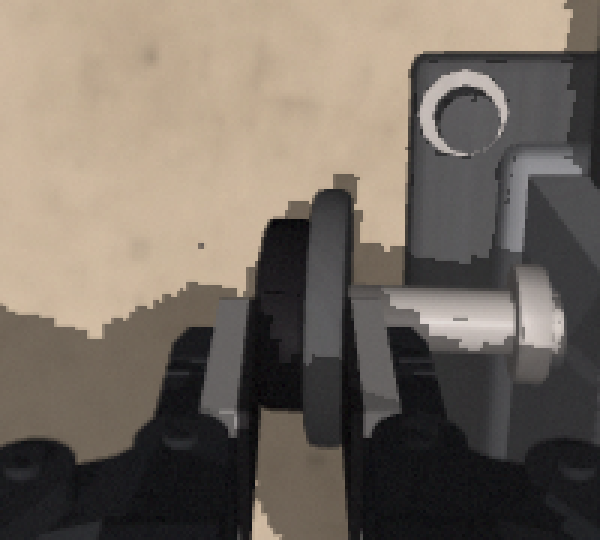

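Fingers pinch flange and button together: the black button now touches the flange at crop columns 255-350, and the neck is still in the block.

```bash
python3 -m crank '[[[0,-0.4,0,0,0,0],[0,-0.4,0,0,0,0],[0,-0.6,0,0,0,0],[0,-0.6,0,0,0,0]]]' >/dev/null
python3 -c "
from h import *
insp()"
python3 -m crank '[[[0,-1,0,0,0,0],[0,-1,0,0,0,0],[0,-1,0,0,0,0],[0,-1,0,0,0,0],[0,-1,0,0,0,0],[0,-1,0,0,0,0],[0,0,0,0,0,0]]]' >/dev/null
python3 -c "
from h import *
insp()
import pickle
for n in('top','scene'):cv2.imwrite(f'pics/{n}4.png',read_camera(n))
m=camera_model('wrist');im=read_camera('wrist');cv2.imwrite('pics/w4r.png',im);pickle.dump(m,open('w4.pkl','wb'))
a=cv2.resize(cv2.imread('pics/scene4.png')[200:300,240:340],None,fx=4,fy=4)
b=im[150:350,220:420].repeat(2,0).repeat(2,1)
cv2.imwrite('pics/m4.png',np.hstack([a,b]))
"
```

```text
TCP splitter mm -89.8 33.7 55.3 F 0.1 -0.4 -2.6 T [-0.06  0.04  0.01] w mm 13.7 g 43.93184033023772
TCP splitter mm -153.3 34.3 54.8 F -0.4 -0.1 -2.4 T [ 0.    0.02 -0.01] w mm 14.0 g 43.55829977605026
```

View pics/m4.png

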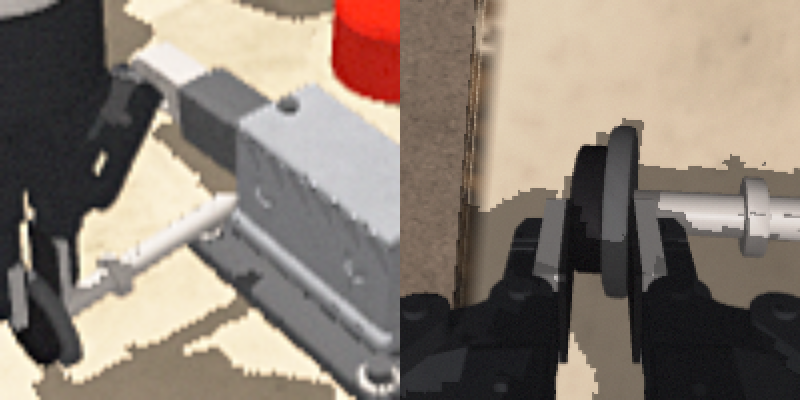

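The pin is fully drawn and held, with its button in. In the left (scene) half the nose is at (233,198) and the shoulder at (118,277); in the wrist view the neck runs from (640,208) to (790,218). I'll measure the pin's tilt numerically.

```bash
python3 - <<'E'
from h import *
import pickle
m=pickle.load(open("w4.pkl","rb"));g=cv2.imread("pics/w4r.png").astype(int).sum(2)/3
for c in range(345,480,8):
    # edges by largest gradients around row 256
    col=cv2.GaussianBlur(g[:,c].reshape(-1,1),(1,3),0).ravel()[230:290];b=np.where(col>150)[0]+230
    print(c,b.min() if len(b) else None,b.max() if len(b) else None,len(b),end=" | ")
im=cv2.imread("pics/scene4.png");sc=im.astype(int).sum(2)/3
print()
for c in range(258,304,4):
    r=np.arange(235,290);col=sc[235:290,c];b=r[col>170];print(c,b.tolist())
E
```

```text
345 230 232 3 | 353 230 254 10 | 361 230 255 12 | 369 230 264 19 | 377 230 265 20 | 385 250 263 14 | 393 230 233 4 | 401 230 267 27 | 409 230 266 22 | 417 230 268 21 | 425 230 285 32 | 433 230 289 43 | 441 230 289 44 | 449 230 289 41 | 457 230 289 43 | 465 230 271 25 | 473 255 271 17 | 
258 [279, 280]
262 [253, 254, 255, 256, 257, 258, 259, 260, 261, 262, 263, 264, 265, 266, 267, 268, 269, 270, 271, 277, 278, 279, 280, 281, 282, 283, 284, 285, 286, 287, 288, 289]
266 [253, 254, 255, 256, 257, 258, 259, 260, 261, 262, 263, 264, 267, 268, 274, 275, 276, 277, 278, 279, 280, 281, 282, 283, 284, 285, 286, 287, 288, 289]
270 [248, 249, 250, 251, 252, 253, 254, 255, 256, 257, 258, 259, 260, 261, 262, 263, 264, 265, 274, 275, 276, 277, 278, 279, 280, 281, 282, 283, 284, 285, 286, 287, 288, 289]
274 [239, 240, 241, 242, 243, 244, 245, 246, 247, 248, 249, 250, 251, 252, 253, 254, 255, 256, 257, 258, 259, 260, 261, 262, 263, 264, 265, 269, 270, 271, 272, 273, 274, 275, 276, 277, 278, 279, 280, 281, 282, 283, 284, 285, 286]
278 [235, 236, 237, 238, 239, 240, 241, 242, 243, 244, 245, 246, 247, 24
[... 367 characters left out ...]
 276, 277, 278, 279, 280, 281, 282, 283]
286 [241, 242, 243, 244, 245, 246, 247, 248, 249, 250, 251, 252, 253, 254, 255, 256, 257, 258, 261, 262, 263, 264, 265, 266, 267, 268, 269, 270, 271, 272, 273, 274, 275, 276, 277, 278, 279, 280, 281, 286, 287, 288]
290 [246, 247, 248, 249, 250, 251, 252, 253, 254, 255, 256, 265, 266, 267, 268, 269, 270, 271, 272, 273, 274, 275, 276, 277, 278, 279, 284, 285, 286, 287]
294 [248, 249, 250, 251, 252, 253, 257, 258, 269, 270, 271, 272, 273, 274, 275, 276, 282, 283, 284, 285, 286]
298 [248, 249, 250, 253, 254, 272, 273, 274, 280, 281, 282, 283, 284, 285, 286, 287, 288, 289]
302 [255, 256, 257, 277, 278, 279, 280, 281, 282, 283, 284, 285, 286, 287, 288, 289]
```

```bash
python3 - <<'E'
from h import *
import pickle
m=pickle.load(open("w4.pkl","rb"))
# pin axis: passes flange front (-145, y0, z0), pitch a, yaw b
from scipy.optimize import least_squares
sc=camera_model("scene")
def pt(p,s): y0,z0,a,b=p; return sp(-145+s*np.cos(a),y0+s*b,z0+s*np.sin(a))
def line_row(cam,mm,p,c):
    A=proj(cam,pt(p,5),mm);B=proj(cam,pt(p,90),mm);return A[1]+(B[1]-A[1])*(c-A[0])/(B[0]-A[0])
def res(p):
    o=[line_row("wrist",m,p,385)-256.5,line_row("wrist",m,p,473)-263]
    # scene lower edge: offset by 6mm radius perpendicular
    k=388*0.006/np.linalg.norm((sc["R"]@pt(p,60)+sc["t"])) if 0 else 388*0.006/((sc["R"]@pt(p,60)+sc["t"])[2])
    off=k*np.hypot(1,.6)
    for c,r in((274,265.5),(278,263.5),(282,261.5),(286,258.5),(290,256.5),(294,253.5)): o.append(line_row("scene",sc,p,c)+off-r)
    return o
r=least_squares(res,[33,50,0,0],x_scale=[1,1,.01,.01]);print(r.x,"pitch deg",np.degrees(r.x[2:]),np.round(r.fun,2))
print("nose scene pred",proj("scene",pt(r.x,103),sc),"meas ~298.3,249.5")
E
```

```text
[ 3.58932994e+01  4.68232352e+01  1.11208531e-01 -2.86702205e-02] pitch deg [ 6.37177947 -1.64268263] [-0.    0.    0.33 -0.07 -0.47  0.13 -0.27  0.33]
nose scene pred [298.34216033 247.40340541] meas ~298.3,249.5
```

```bash
python3 -m crank '[[[0,0,0,0.08,0,0],[-2.2,0,-0.16,0,0,0],[-2.2,0,-0.16,0,0,0],[-2.18,-0.04,-0.15,0,0,0],[0,0,0,0,0,0],[0,0,0,0,0,0]]]' >/dev/null
python3 -c "
from h import *
insp();go(sp(-100,-31.8,59.5));print(Ro.from_rotvec(read_state()['tcp_rot']).as_matrix()[:,1])
for n in('scene',):cv2.imwrite(f'pics/{n}5.png',read_camera(n))
sc=camera_model('scene')
for z in (48,50,52): print(z,[proj('scene',sp(x,-31.8,z),sc).round(1) for x in(-145,-109,-42,-24)])
g=cv2.imread('pics/scene5.png').astype(int).sum(2)//3
for c in range(284,344,4):print(c,g[262:312,c].tolist())
"
```

```text
TCP splitter mm -149.5 -33.1 60.4 F 0.1 0.4 -1.6 T [-0.01  0.01 -0.01] w mm 13.9 g 43.98802441544831
t 6.45 turn(tool) [0. 0. 0.] shift after turn cm [ 0.14  4.94 -0.3 ] before [ 0.14  4.94 -0.3 ] q [-0.4   0.07  2.17 -0.05  0.96 -0.51]
[ 0.98738805  0.13737172 -0.07870105]
48 [array([273.6, 298.3]), array([291. , 288.1]), array([320.9, 270.4]), array([328.4, 266. ])]
50 [array([273.6, 297.5]), array([291. , 287.2]), array([320.9, 269.6]), array([328.5, 265.2])]
52 [array([273.5, 296.7]), array([291. , 286.4]), array([321. , 268.8]), array([328.5, 264.4])]
284 [36, 40, 36, 43, 35, 39, 40, 32, 32, 40, 37, 43, 40, 36, 32, 28, 42, 65, 69, 88, 103, 104, 104, 102, 132, 154, 181, 236, 254, 220, 132, 148, 152, 155, 142, 125, 213, 242, 238, 238, 240, 241, 244, 247, 249, 251, 238, 219, 243, 249]
288 [41, 41, 40, 37, 40, 29, 26, 40, 26, 33, 111, 215, 244, 243, 238, 235, 232, 230, 229, 229, 230, 225, 200, 155, 120, 212, 254, 211, 128, 150, 152, 150, 134, 164, 225, 237, 233, 234, 235, 234, 233, 235, 234, 232, 232, 233, 230, 236, 235, 237]
292 [64, 45, 42, 42, 38, 38, 40, 36, 26, 22, 183, 239, 23
[... 2479 characters left out ...]
12, 115, 117, 116, 113, 116, 117, 113, 116, 112, 98, 143, 189, 202, 178, 142, 117, 91, 94, 123, 125, 125, 124, 105, 69, 40, 151, 247, 217, 119, 103, 74, 56, 60, 202, 243, 236, 234, 237, 193, 108, 128, 129]
336 [130, 118, 113, 107, 103, 106, 112, 125, 114, 118, 120, 118, 118, 116, 118, 117, 115, 116, 115, 106, 98, 164, 203, 180, 136, 111, 115, 122, 131, 133, 123, 89, 59, 73, 126, 182, 164, 107, 82, 61, 59, 107, 137, 217, 241, 242, 193, 115, 126, 129]
340 [105, 111, 108, 108, 110, 111, 110, 111, 114, 113, 114, 111, 112, 109, 110, 108, 111, 113, 113, 112, 116, 118, 116, 116, 89, 61, 64, 56, 103, 129, 116, 113, 112, 119, 113, 91, 63, 59, 71, 127, 144, 217, 238, 238, 188, 108, 117, 121, 120, 125]
```

```bash
python3 -m crank '[[[0.12,0.5,0,0,0,0],[0,0.5,-0.04,0,0,0],[0,0.5,-0.04,0,0,0],[0,0.5,-0.04,0,0,0],[0,0.4,-0.03,0,0,0],[0,0,0,0,0,0]]]' >/dev/null
python3 -c "
from h import *
insp()"
python3 -m crank '[[[0,0.5,-0.04,0,0,0],[0,0.5,-0.04,0,0,0],[0,0,0,0,0,0]]]' >/dev/null
python3 -c "
from h import *
insp()"
```

```text
TCP splitter mm -125.2 -30.8 59.8 F 0.2 0.2 -1.8 T [-0.01  0.01  0.02] w mm 13.9 g 44.0079410537146
TCP splitter mm -115.3 -31.0 59.8 F -0.1 -0.1 -1.9 T [-0.03  0.01  0.01] w mm 13.9 g 44.02590700658038
```

```bash
python3 -m crank '[[[-0.05,0.5,-0.04,0,0,0],[0,0.6,-0.05,0,0,0],[0,0.6,-0.05,0,0,0],[0,0.6,-0.05,0,0,0],[0,0,0,0,0,0]]]' >/dev/null
python3 -c "
from h import *
insp()"
python3 -m crank '[[[0,0.6,-0.05,0,0,0],[0,0.6,-0.05,0,0,0],[0,0.5,-0.04,0,0,0],[0,0.3,-0.02,0,0,0],[0,0,0,0,0,0]]]' >/dev/null
python3 -c "
from h import *
insp()"
```

```text
TCP splitter mm -91.7 -31.6 60.0 F 0.7 0.1 -1.1 T [ 0.02 -0.03 -0.02] w mm 13.9 g 43.98528457037173
TCP splitter mm -72.4 -31.4 59.7 F 0.3 -0.0 -1.2 T [-0.03 -0.    0.04] w mm 13.8 g 44.00134205818176
```

Sliding freely; push the last few mm until the shoulder touches.

```bash
python3 -m crank '[[[0,0.2,-0.02,0,0,0],[0,0.15,-0.01,0,0,0],[0,0,0,0,0,0]]]' >/dev/null
python3 -c "
from h import *
insp()"
python3 -m crank '[[[0,0.15,-0.01,0,0,0],[0,0.1,-0.01,0,0,0],[0,0,0,0,0,0]]]' >/dev/null
python3 -c "
from h import *
insp()"
```

```text
TCP splitter mm -69.7 -31.3 59.7 F 0.4 1.3 -2.7 T [0.05 0.   0.01] w mm 13.9 g 44.0208588517271
TCP splitter mm -68.0 -31.2 59.5 F -1.5 -1.1 -0.8 T [-0.13  0.36 -0.01] w mm 14.1 g 44.0029608970508
```

```bash
python3 -m crank '[[[0,0.15,-0.01,0,0,0],[0,0,0,0,0,0]]]' >/dev/null
python3 -c "
from h import *
insp()"
python3 -m crank '[[[0,0.1,-0.01,0,0,0],[0,0,0,0,0,0]]]' >/dev/null
python3 -c "
from h import *
insp()"
```

```text
TCP splitter mm -67.9 -31.1 59.4 F -6.0 -0.6 1.8 T [-0.26  1.01 -0.01] w mm 13.8 g 43.915453946683556
TCP splitter mm -67.9 -31.1 59.3 F -8.3 -0.8 3.8 T [-0.38  1.45 -0.02] w mm 13.7 g 43.896829263539985
```

```bash
python3 -m crank '[[[0,0,0,0,0,0],[0,0,0,0,0,0],[0,0,0,0,0,0],[0,0,0,0,0,0],[0,0.1,-1,0,0,0],[0,0.1,-1.5,0,0,0],[0,0,-2,-0.04,0,0],[0,0,-3,-0.04,0,0]]]' 3.8 >/dev/null
python3 -c "
from h import *
insp();go(sp(0,86,140),TH)"
```

```text
TCP splitter mm -58.3 -30.5 133.7 F 0.1 1.0 -0.2 T [ 0.06 -0.02  0.01] w mm 38.0 g 0.0
t 9.58 turn(tool) [-0.001 -0.002  0.001] shift after turn cm [11.65  5.83 -0.63] before [11.65  5.84 -0.61] q [-0.33  0.08  2.    0.    1.06 -0.47]
```

```bash
python3 -m crank '[[[3,1.6,-0.6,0,0,0],[3,1.5,0,0,0,0],[3,1.5,0,0,0,0],[2.65,1.25,0,0,0,0],[0,0,3,0,0,0],[0,0,2,0,0,0],[0,0,0,0,0,0]]]' 5.5 >/dev/null
python3 -c "
from h import *
insp();go(sp(0,86,32),TH)
im=read_camera('wrist');cv2.imwrite('pics/w6.png',im);s=read_camera('scene')
print(proj('wrist',sp(-15,86,64)),proj('wrist',sp(15,86,64)))
g=im.astype(int).sum(2)//3
print(g[215,280:370].tolist());print(g[170,280:370].tolist())"
```

```text
TCP splitter mm -2.1 86.9 87.1 F -1.0 1.1 -1.0 T [ 0.04  0.05 -0.06] w mm 54.9 g 0.0
t 10.17 turn(tool) [-0.006 -0.002  0.002] shift after turn cm [-0.09  0.21  5.51] before [-0.1   0.24  5.51] q [-0.09  0.17  2.    0.    0.98 -0.23]
[294.29124992 241.52384784] [343.5120596  241.59059024]
[168, 167, 168, 166, 167, 169, 167, 168, 168, 167, 167, 167, 169, 169, 170, 169, 170, 169, 171, 88, 71, 75, 80, 84, 86, 86, 87, 86, 86, 87, 85, 83, 83, 83, 83, 84, 85, 85, 83, 85, 83, 86, 82, 84, 84, 83, 83, 83, 83, 81, 85, 83, 83, 84, 84, 80, 82, 83, 83, 85, 84, 84, 84, 84, 84, 81, 75, 66, 53, 64, 142, 155, 161, 162, 165, 166, 168, 169, 170, 170, 169, 170, 170, 168, 170, 168, 169, 167, 167, 166]
[161, 161, 162, 163, 160, 160, 160, 163, 162, 163, 164, 166, 166, 165, 164, 164, 164, 163, 163, 162, 162, 162, 162, 165, 165, 164, 167, 179, 182, 184, 185, 185, 183, 183, 182, 181, 181, 179, 179, 179, 182, 180, 182, 185, 186, 188, 188, 187, 185, 183, 182, 179, 178, 176, 178, 180, 181, 183, 181, 179, 178, 136, 92, 154, 160, 160, 159, 160, 161, 161, 160, 158, 161, 160, 160, 161, 163, 164, 164, 133, 163, 166, 162, 165, 161, 162, 161, 158, 155, 154]
```

```bash
python3 -c "
from h import *
go(sp(0.5,86,32),TH);insp()"
python3 -m crank '[[[0,0.05,1.5,0,0,0],[0,0,1.5,0,0,0],[0,0,1.5,0,0,0],[0,0,1,0,0,0],[0,0,0,0,0,0],[0,0,0,0,0,0]]]' >/dev/null
python3 -c "
from h import *
go(sp(0.5,86,32),TH);insp()"
python3 -m crank '[[[0,0,0,0,0,0],[0,0,0,0,0,0],[0,0,0,0,0,0],[0,0,0,0,0,0],[0,0,0,0,0,0]]]' 1.5 60 >/dev/null
python3 -c "
from h import *
insp()"
```

```text
t 10.27 turn(tool) [-0.001 -0.     0.001] shift after turn cm [0.05 0.03 5.84] before [0.05 0.03 5.84] q [-0.09  0.17  1.99  0.    0.98 -0.23]
TCP splitter mm 0.2 85.5 90.4 F 1.1 0.3 0.2 T [0.04 0.03 0.04] w mm 55.2 g 0.0
t 10.77 turn(tool) [ 0.001  0.    -0.   ] shift after turn cm [ 0.12 -0.09  0.41] before [ 0.12 -0.09  0.41] q [-0.09  0.24  2.02  0.    0.87 -0.23]
TCP splitter mm 1.4 84.8 36.1 F 0.1 -0.8 0.0 T [ 0.04 -0.01  0.  ] w mm 55.0 g 0.0
TCP splitter mm 1.4 85.0 36.9 F -3.8 -0.1 5.7 T [-0.11  0.36 -0.26] w mm 29.0 g 60.69497108459473
```

```bash
python3 -m crank '[[[0.5,0,0,0,0,0],[0.7,0,0,0,0,0],[0.8,0,0,0,0,0]]]' >/dev/null
python3 -c "
from h import *
insp()"
python3 -m crank '[[[0.8,0,0,0,0,0],[0.8,0,0,0,0,0],[0.8,0,0,0,0,0],[0.8,0,0,0,0,0],[0.8,0,0,0,0,0],[0.7,0,0,0,0,0],[0,0,0,0,0,0]]]' >/dev/null
python3 -c "
from h import *
insp();s=read_camera('scene');cv2.imwrite('pics/s7.png',s);t=read_camera('top');cv2.imwrite('pics/t7.png',t)
a=cv2.resize(s[140:290,200:350],(600,600))[:,:400];a=s[130:280,210:340].repeat(3,0).repeat(3,1);b=t[170:290,200:333].repeat(3,0).repeat(3,1)
cv2.imwrite('pics/m7.png',np.vstack([np.hstack([a,np.zeros((450,9,3),np.uint8)]),b])[:,:] if 0 else np.hstack([a,np.vstack([b,np.zeros((90,399,3),np.uint8)])]))"
```

```text
TCP splitter mm 0.9 104.7 35.6 F -0.2 -1.5 -4.2 T [-0.18 -0.07  0.  ] w mm 28.9 g 59.63637113571167
TCP splitter mm 0.7 153.9 35.2 F 0.7 0.1 -5.7 T [-0.05  0.03  0.01] w mm 29.2 g 59.52784538269043
```

View pics/m7.png

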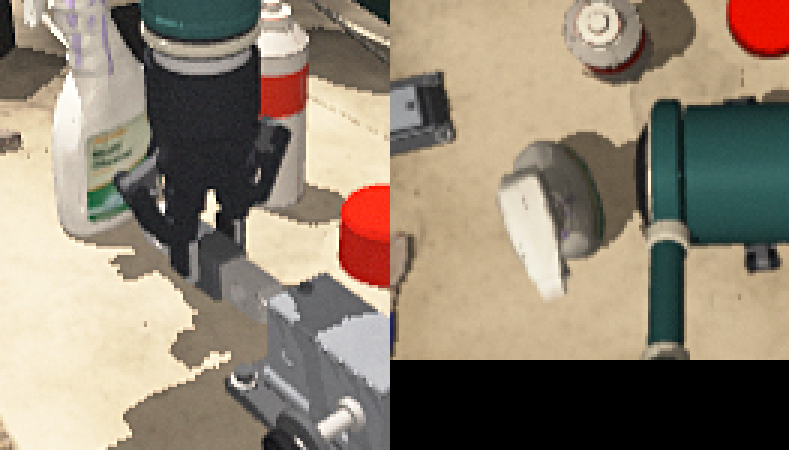

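Chisel is clear of the block: its fresh shank end is just off the mouth at (265,300), the spray bottle and can have not moved, and the pin is parked at (340,410).

```bash
python3 -m crank '[[[0,0,-2.5,0,0,0],[0,0,-3,0,0,0],[0,-2.5,-1,0,0,0]]]' >/dev/null
python3 -c "
from h import *
insp();go([.46,.03,.1],TH-1.0)"
```

```text
TCP splitter mm -16.6 151.1 105.7 F 3.2 0.1 -2.1 T [-0.01 -0.25 -0.01] w mm 29.0 g 61.472411155700684
t 12.37 turn(tool) [ 0.013 -0.005  1.   ] shift after turn cm [-5.62 -4.13  0.57] before [ 0.44 -6.97  0.48] q [ 0.02  0.1   2.04 -0.    0.99 -0.12]
```

```bash
python3 -m crank '[[[0.2,-3.1,0,0,0,0],[0.2,-3.1,0,0,0,0],[0,0,0,0,0,0.12],[0,0,0,0,0,0.12],[0,0,0,0,0,0.12],[0,0,0,0,0,0.12],[0,0,0,0,0,0.12],[0,0,0,0,0,0.12]]]' >/dev/null
python3 -m crank '[[[0,0,0,0,0,0.12],[0,0,0,0,0,0.12],[0,0,2.5,0,0,0.04],[0,0,2.5,0,0,0],[0,0,2,0,0,0],[0,0,1,0,0,0],[0,0,0,0,0,0]]]' >/dev/null
python3 -c "
from h import *
insp();go([.46,.03,.015],TH-1.0)"
```

```text
TCP splitter mm -88.7 156.2 17.9 F -0.9 -0.2 -5.9 T [-0.03 -0.02 -0.04] w mm 28.7 g 61.141512393951416
t 13.62 turn(tool) [-0.003  0.004 -0.   ] shift after turn cm [0.18 0.2  0.29] before [0.18 0.2  0.29] q [ 0.01  0.11  2.23 -0.    0.81  0.87]
```

```bash
python3 -m crank '[[[0,0,0.4,0,0,0],[0,0,0.3,0,0,0],[0,0,0,0,0,0]]]' >/dev/null
python3 -c "
from h import *
insp()"
python3 -m crank '[[[0,0,0.2,0,0,0],[0,0,0,0,0,0]]]' >/dev/null
python3 -c "
from h import *
insp()"
python3 -m crank '[[[0,0,0.2,0,0,0],[0,0,0,0,0,0]]]' >/dev/null
python3 -c "
from h import *
insp()"
```

```text
TCP splitter mm -85.1 156.0 14.1 F 0.8 -0.1 -5.2 T [-0.01  0.02  0.05] w mm 29.0 g 61.31787300109863
TCP splitter mm -85.4 156.1 11.9 F -0.5 -0.4 -6.1 T [ 0.01  0.02 -0.02] w mm 29.0 g 61.31726861000061
TCP splitter mm -85.4 156.1 10.8 F -4.0 -0.7 5.2 T [ 0.05  0.48 -0.01] w mm 28.8 g 62.71492838859558
```

```bash
python3 -m crank '[[[0,0,0,0,0,0],[0,0,0,0,0,0],[0,0,0,0,0,0],[0,0,-1.5,0,0,0],[0,0,-2.5,0,0,0],[0,0,-2,0,0,-0.12],[0,0,0,0,0,-0.12],[0,0,0,0,0,-0.12]]]' 6.0 >/dev/null
python3 -m crank '[[[0,0,0,0,0,-0.12],[0,0,0,0,0,-0.12],[0,0,0,0,0,-0.12],[0,0,0,0,0,-0.12],[0,0,0,0,0,-0.12],[0,0,0,0,0,-0.12],[0,0,0,0,0,-0.12],[0,0,0,0,0,-0.12]]]' >/dev/null
python3 -m crank '[[[0,0,0,0,0,-0.12],[0,0,0,0,0,-0.12],[0,0,0,0,0,-0.12],[0,0,0,0,0,-0.12],[0,0,0,0,0,-0.12],[0,0,0,0,0,-0.12],[0,0,0,0,0,-0.12],[0,0,0,0,0,-0.12]]]' >/dev/null
python3 -m crank '[[[0,0,0,0,0,-0.12],[0,0,0,0,0,-0.12],[0,0,0,0,0,-0.12],[0,0,0,0,0,-0.12],[0,0,0,0,0,-0.12],[0,0,0,0,0,-0.12],[0,0,0,0,0,-0.12],[0,0,0,0,0,-0.02]]]' >/dev/null
python3 -m crank '[[[0,0,0,0,0,0],[0,0,0,0,0,0]]]' >/dev/null
python3 -c "
from h import *
insp();go(sp(-85.4,156.1,9),TH-1.0+np.pi);
c=camera_model('wrist');im=read_camera('wrist');cv2.imwrite('pics/w8.png',im)
hsv=cv2.cvtColor(im,cv2.COLOR_BGR2HSV);mk=((im.max(2)<110)).astype(np.uint8);mk[330:]=0
n,l,st,ce=cv2.connectedComponentsWithStats(mk)
for i in range(1,n):
  if st[i,4]>800:
    r=cv2.minAreaRect(np.argwhere(l==i)[:,::-1].astype(np.float32));print(st[i],[np.round(v,1) for v in r[:2]],r[2],onz('wrist',r[0],.034,c).round(4))
print('pred c',proj('wrist',sp(-85.4,156.1,34),c),[proj('wrist',sp(-85.4,156.1,34)+.03*np.array([np.cos(a),np.sin(a),0]),c).round(0) for a in (TH-1+np.pi/2,TH-1-np.pi/2)])"
```

```text
TCP splitter mm -85.9 156.2 69.5 F -1.0 0.2 0.2 T [ 0.02  0.04 -0.01] w mm 59.9 g 0.0
t 17.03 turn(tool) [-0.     0.    -0.004] shift after turn cm [-0.04 -0.04  6.05] before [-0.04 -0.04  6.05] q [ 0.01  0.02  2.2  -0.    0.91 -2.26]
[134   0  59  37 978] [array([163.,  18.]), array([58., 36.])] 0.0 [ 0.4191 -0.1121  0.034 ]
[  260     0   380   330 40566] [array([449.5, 164.5]), array([329., 379.])] 90.0 [0.3748 0.0587 0.034 ]
[    0    52   347   276 44155] [array([168.7, 182.5]), array([270.3, 347.5])] 85.19204711914062 [ 0.4926 -0.0624  0.034 ]
[ 126  254  136   76 4596] [array([205.7, 315.3]), array([ 66.4, 152.2])] 60.524105072021484 [0.559  0.0086 0.034 ]
[ 378  254  136   76 4600] [array([445.5, 291.5]), array([135.,  75.])] -0.0 [0.4357 0.1228 0.034 ]
pred c [319.74333215 237.34384084] [array([320., 278.]), array([320., 192.])]
```

```bash
python3 -m crank '[[[0,0,2,0,0,0],[0,0,2,0,0,0],[0,0,1.2,0,0,0],[0,0,0.8,0,0,0],[0,0,0,0,0,0],[0,0,0,0,0,0]]]' >/dev/null
python3 -c "
from h import *
insp()"
python3 -m crank '[[[0,0,0,0,0,0],[0,0,0,0,0,0],[0,0,0,0,0,0],[0,0,0,0,0,0],[0,0,0,0,0,0]]]' 1.5 70 >/dev/null
python3 -c "
from h import *
insp()"
python3 -m crank '[[[0,0,-1,0,0,0],[0,0,-2,0,0,0],[0,0,-3,0,0,0],[0,0,-3,0,0,0.1],[0,0,0,0,0,0.12],[0,0,0,0,0,0.12],[0,0,0,0,0,0.12],[0,0,0,0,0,0.12]]]' >/dev/null
python3 -c "
from h import *
insp()"
python3 -m crank '[[[0,0,0,0,0,0.12],[0,0,0,0,0,0.12],[0,0,0,0,0,0.12],[0,0,0,0,0,0.12],[0,0,0,0,0,0.12],[0,0,0,0,0,0.12],[0,0,0,0,0,0.12],[0,0,0,0,0,0.12]]]' >/dev/null
python3 -m crank '[[[0,0,0,0,0,0.12],[0,0,0,0,0,0.12],[0,0,0,0,0,0.12],[0,0,0,0,0,0.12],[0,0,0,0,0,0.12],[0,0,0,0,0,0],[0,0,0,0,0,0]]]' >/dev/null
python3 -c "
from h import *
insp();go(sp(0.5,148,60),TH)"
```

```text
TCP splitter mm -86.3 156.2 9.2 F 0.5 0.0 -0.8 T [-0.03  0.03 -0.  ] w mm 60.2 g 0.0
TCP splitter mm -84.9 156.2 10.6 F -1.1 1.1 6.3 T [ 0.2   0.22 -0.05] w mm 28.9 g 70.88185429573059
TCP splitter mm -87.3 156.3 99.1 F 1.0 0.3 -5.9 T [-0.    0.03  0.04] w mm 28.9 g 69.85305190086365
TCP splitter mm -87.1 156.3 98.8 F 0.4 0.1 -4.7 T [-0.01 -0.01 -0.  ] w mm 29.1 g 69.93981957435608
t 19.92 turn(tool) [-0.002 -0.     0.004] shift after turn cm [-0.83  8.76  3.88] before [-0.86  8.77  3.87] q [ 0.01 -0.02  2.18 -0.    0.98 -0.13]
```

```bash
python3 -m crank '[[[-0.2,2.2,0,0,0,0.004],[-0.2,2.2,0,0,0,0],[-0.2,2.2,1,0,0,0],[-0.05,2.2,1.5,0,0,0],[0,0,1.5,0,0,0],[0,0,1,0,0,0],[0,0,0,0,0,0],[0,0,0,0,0,0]]]' >/dev/null
python3 -c "
from h import *
insp();go(sp(0.7,150,43.6),TH)
s=read_camera('scene');cv2.imwrite('pics/s9.png',s)"
```

```text
TCP splitter mm -0.3 149.7 48.0 F 0.1 -0.4 -4.9 T [-0.    0.02  0.03] w mm 28.8 g 70.60145974159241
t 20.58 turn(tool) [-0.004 -0.    -0.002] shift after turn cm [0.03 0.1  0.44] before [0.03 0.11 0.44] q [ 0.02  0.21  2.04 -0.    0.9  -0.12]
```

```bash
python3 -m crank '[[[0,0.05,0.44,0,0,0],[-0.6,0.0,0,0,0,0],[-0.6,0,0,0,0,0],[0,0,0,0,0,0],[0,0,0,0,0,0]]]' >/dev/null
python3 -c "
from h import *
insp();go(sp(0.7,84,43.6),TH)"
python3 -m crank '[[[-0.4,0,0,0,0,0],[-0.4,0,0,0,0,0],[-0.4,0,0,0,0,0],[0,0,0,0,0,0]]]' >/dev/null
python3 -c "
from h import *
insp()"
```

```text
TCP splitter mm 2.6 136.8 45.5 F -1.0 0.3 -4.5 T [-0.03 -0.06  0.03] w mm 28.7 g 70.76799273490906
t 21.05 turn(tool) [ 0.001  0.    -0.005] shift after turn cm [-5.28 -0.19  0.19] before [-5.29 -0.17  0.19] q [-0.    0.22  2.03  0.    0.89 -0.14]
TCP splitter mm 2.4 124.7 45.0 F 0.4 0.3 -5.3 T [-0.03 -0.02  0.04] w mm 28.5 g 70.7682466506958
```

```bash
python3 -m crank '[[[-0.4,-0.17,0.12,0,0,-0.004],[-0.6,0,0,0,0,0],[-0.6,0,0,0,0,0],[0,0,0,0,0,0]]]' >/dev/null
python3 -c "
from h import *
insp();go(sp(0.7,84,43.6),TH)"
python3 -m crank '[[[-0.6,0,0,0,0,0],[-0.6,0,0,0,0,0],[-0.4,0,0,0,0,0],[0,0,0,0,0,0]]]' >/dev/null
python3 -c "
from h import *
insp();go(sp(0.7,84,43.6),TH)"
```

```text
TCP splitter mm 0.6 108.3 43.7 F -0.5 -0.7 -4.7 T [-0.04 -0.01 -0.05] w mm 28.3 g 70.77279925346375
t 21.72 turn(tool) [ 0.     0.001 -0.   ] shift after turn cm [-2.43  0.01  0.01] before [-2.43  0.01  0.01] q [-0.05  0.23  2.03 -0.    0.89 -0.19]
TCP splitter mm 0.8 92.5 43.8 F 0.2 0.8 -4.9 T [0.   0.01 0.  ] w mm 29.0 g 70.77267408370972
t 22.05 turn(tool) [ 0.  0. -0.] shift after turn cm [-0.85 -0.01  0.02] before [-0.85 -0.01  0.02] q [-0.08  0.23  2.03 -0.    0.89 -0.22]
```

```bash
python3 -m crank '[[[-0.3,0,0,0,0,0],[-0.2,0,0,0,0,0],[0,0,0,0,0,0]]]' >/dev/null
python3 -c "
from h import *
insp()"
python3 -m crank '[[[-0.15,0,0,0,0,0],[-0.1,0,0,0,0,0],[0,0,0,0,0,0]]]' >/dev/null
python3 -c "
from h import *
insp()"
```

```text
TCP splitter mm 0.6 88.2 43.7 F 0.2 -0.9 -4.9 T [ 0.    0.02 -0.01] w mm 28.7 g 70.77304601669312
TCP splitter mm 0.6 85.9 43.7 F -0.2 -0.1 -5.2 T [-0.02 -0.04 -0.02] w mm 29.1 g 70.77286720275879
```

```bash
python3 -m crank '[[[-0.15,0,0,0,0,0],[0,0,0,0,0,0]]]' >/dev/null
python3 -c "
from h import *
insp()"
python3 -m crank '[[[-0.15,0,0,0,0,0],[0,0,0,0,0,0]]]' >/dev/null
python3 -c "
from h import *
insp()"
```

```text
TCP splitter mm 0.6 84.4 43.8 F 0.0 -0.2 -5.2 T [-0.03 -0.01 -0.03] w mm 29.0 g 70.77338933944702
TCP splitter mm 0.6 83.6 43.7 F 0.3 4.4 -4.7 T [0.5  0.08 0.08] w mm 28.7 g 70.86328983306885
```

```bash
python3 -m crank '[[[-0.1,0,0,0,0,0],[-0.1,0,0.05,0,0,0],[-0.1,0,0.05,0,0,0],[0,0,0,0,0,0]]]' >/dev/null
python3 -c "
from h import *
insp()"
python3 -m crank '[[[0,0,0,0,0,0],[0,0,0,0,0,0],[0,0,0,0,0,0],[0,0,0,0,0,0]]]' 5.5 >/dev/null
python3 -c "
from h import *
insp()"
python3 -m crank '[[[0.15,0,-1.5,0,0,0],[0,0,-3,0,0,0],[0,0,-3,0,0,0],[0,0,-2.5,0,0,0],[0,0,0,0,0,0],[0,0,0,0,0,0]]]' >/dev/null
python3 -c "
from h import *
insp();go(sp(-67.9,-31.2,110),TH)
m=camera_model('wrist');im=read_camera('wrist');cv2.imwrite('pics/w10.png',im)
import pickle;pickle.dump(m,open('w10.pkl','wb'))
g=im.astype(int).sum(2)//3
print([int(x) for x in g[130:330,322]]);print(proj('wrist',sp(0,54,82),m),proj('wrist',sp(0,114,64),m),proj('wrist',sp(0,55,66),m))"
```

```text
TCP splitter mm 0.6 83.5 43.7 F -2.2 15.3 3.1 T [2.19 0.56 0.16] w mm 28.9 g 72.03402042388916
TCP splitter mm 1.5 79.3 43.5 F -0.2 0.2 -0.2 T [-0.03 -0.01 -0.04] w mm 54.8 g 0.0
TCP splitter mm 2.6 80.5 145.4 F 0.7 0.1 -1.3 T [-0.03 -0.01  0.05] w mm 55.1 g 0.0
t 24.05 turn(tool) [ 0.005  0.002 -0.   ] shift after turn cm [-11.17  -7.05   3.54] before [-11.17  -7.07   3.52] q [-0.1   0.11  1.95 -0.    1.08 -0.24]
[199, 198, 197, 198, 196, 197, 197, 196, 195, 198, 196, 196, 196, 196, 195, 194, 195, 193, 196, 195, 194, 194, 192, 194, 194, 193, 191, 192, 192, 191, 191, 191, 190, 191, 188, 75, 73, 83, 87, 87, 90, 89, 90, 89, 90, 90, 90, 90, 88, 90, 90, 87, 89, 89, 89, 90, 87, 89, 89, 89, 89, 88, 88, 89, 88, 90, 87, 88, 88, 88, 87, 90, 89, 89, 90, 88, 91, 87, 89, 91, 88, 87, 90, 88, 88, 90, 88, 88, 90, 90, 88, 88, 89, 89, 90, 88, 86, 89, 89, 87, 87, 89, 88, 90, 87, 88, 87, 83, 81, 140, 179, 99, 98, 99, 89, 68, 67, 69, 68, 68, 65, 73, 76, 78, 78, 80, 81, 81, 79, 78, 80, 70, 52, 37, 41, 44, 46, 50, 59, 70, 80, 79, 79, 78, 79, 81, 79, 78, 77, 78, 79, 79, 80, 80, 77, 79, 78, 79, 80, 78, 77, 79, 76, 78, 79, 80, 79, 79, 78, 79, 78, 79, 79, 78, 76, 75, 77, 79, 77, 79, 75, 76, 75, 78, 76, 77, 77, 78, 76, 76, 74, 75, 75, 76, 74, 76, 76, 77, 77, 77]
[315.41803513 253.04966955] [315.26710632 169.57570509] [315.56506056 242.63275371]
```

```bash
python3 -m crank '[[[-2.8,-1.8,0,0,0,0],[-2.8,-1.8,0,0,0,0],[-2.8,-1.8,1,0,0,0],[-2.8,-1.75,1,0,0,0],[0,0,1.5,0,0,0],[0,0,0,0,0,0],[0,0,0,0,0,0]]]' 3.8 >/dev/null
python3 -c "
from h import *
insp();go(sp(-69.2,-31.4,56.2),TH)"
```

```text
TCP splitter mm -73.0 -29.9 105.3 F 0.4 0.2 -0.3 T [ 0.   -0.05 -0.01] w mm 38.0 g 0.0
t 24.68 turn(tool) [-0.005 -0.003 -0.001] shift after turn cm [-0.15  0.38  4.91] before [-0.17  0.4   4.91] q [-0.34  0.09  2.05  0.    1.   -0.48]
```

```bash
python3 -m crank '[[[-0.15,0.2,1,0,0,0],[0,0,0.6,0,0,0],[0,0,0,0,0,0],[0,0,0,0,0,0]]]' >/dev/null
python3 -c "
from h import *
insp();go(sp(-69.2,-31.4,56.2),TH)"
```

```text
TCP splitter mm -68.8 -31.3 91.2 F 0.1 -0.2 0.5 T [-0.01 -0.    0.04] w mm 37.9 g 0.0
t 25.02 turn(tool) [-0.001 -0.001  0.002] shift after turn cm [-0.01 -0.04  3.5 ] before [-0.02 -0.03  3.5 ] q [-0.34  0.12  2.06  0.    0.97 -0.48]
```

```bash
python3 -m crank '[[[0,-0.04,1.2,0,0,0],[0,0,1.2,0,0,0],[0,0,1.1,0,0,0],[0,0,0,0,0,0],[0,0,0,0,0,0]]]' >/dev/null
python3 -c "
from h import *
insp()"
python3 -m crank '[[[0,0,0,0,0,0],[0,0,0,0,0,0],[0,0,0,0,0,0],[0,0,0,0,0,0],[0,0,0,0,0,0],[0,0,0,0,0,0]]]' 0.5 45 >/dev/null
python3 -c "
from h import *
insp()"
python3 -m crank '[[[0,-0.4,0,0,0,0],[0,-0.4,0,0,0,0],[0,-0.6,0,0,0,0],[0,-0.6,0,0,0,0]]]' >/dev/null
python3 -c "
from h import *
insp()"
```

```text
TCP splitter mm -70.6 -31.3 55.1 F 0.0 0.2 0.3 T [ 0.01 -0.06  0.01] w mm 38.2 g 0.0
TCP splitter mm -69.3 -32.0 56.8 F 0.3 0.8 -1.5 T [-0.02  0.28  0.01] w mm 14.0 g 44.74970290437341
TCP splitter mm -89.8 -31.9 56.5 F 0.3 -0.1 -3.1 T [0.01 0.07 0.03] w mm 13.9 g 45.014657196588814
```

```bash
python3 -m crank '[[[0,-1,0,0,0,0],[0,-1,0,0,0,0],[0,-1,0,0,0,0],[0,-1,0,0,0,0],[0,-1,0,0,0,0],[0,-1,0,0,0,0],[0,0,0,0,0,0]]]' >/dev/null
python3 -m crank '[[[0,0,0,0.08,0,0],[2.2,0,-0.1,0,0,0],[2.2,0,-0.1,0,0,0],[2.15,0,-0.1,0,0,0],[0,0,0,0,0,0],[0,0,0,0,0,0]]]' >/dev/null
python3 -c "
from h import *
insp();go(sp(-149,33.5,59.8))
s=read_camera('scene');cv2.imwrite('pics/s11.png',s);insp()
sc=camera_model('scene');g=s.astype(int).sum(2)//3
for z in (50,): print(z,[proj('scene',sp(x,33.5,z),sc).round(1) for x in(-145,-109,-42,-24)])
for c in range(268,304,4):print(c,g[238:275,c].tolist())
im=read_camera('wrist');cv2.imwrite('pics/w11.png',im);gw=im.astype(int).sum(2)/3
for c in (361,369,377,385,409,441,473):
    print(c,gw[240:280,c].astype(int).tolist())"
```

```text
TCP splitter mm -148.9 34.0 59.8 F -0.3 -0.7 -1.5 T [-0.03  0.   -0.02] w mm 13.9 g 44.09820029803086
t 27.35 turn(tool) [0. 0. 0.] shift after turn cm [-0.05 -0.01  0.  ] before [-0.05 -0.01  0.  ] q [-0.27  0.02  2.23 -0.04  0.96 -0.39]
TCP splitter mm -148.7 33.3 59.9 F 0.7 -0.2 -1.8 T [-0.02 -0.    0.04] w mm 14.1 g 44.09715152811259
50 [array([252.1, 275. ]), array([269.1, 266. ]), array([298.4, 250.4]), array([305.8, 246.5])]
268 [245, 235, 169, 70, 36, 41, 39, 37, 38, 37, 26, 47, 178, 232, 223, 222, 224, 227, 223, 224, 227, 226, 227, 231, 243, 219, 129, 129, 119, 134, 154, 152, 141, 134, 207, 235, 228]
272 [37, 38, 41, 35, 34, 34, 29, 38, 74, 154, 222, 238, 232, 226, 220, 222, 222, 225, 230, 229, 226, 229, 229, 213, 219, 219, 126, 134, 148, 150, 142, 137, 128, 119, 145, 211, 226]
276 [56, 116, 217, 247, 240, 234, 232, 230, 229, 231, 230, 229, 231, 228, 226, 228, 230, 229, 226, 219, 225, 228, 234, 240, 235, 225, 179, 134, 115, 195, 236, 222, 221, 226, 227, 227, 228]
280 [227, 224, 225, 227, 230, 231, 234, 235, 235, 233, 231, 234, 235, 235, 236, 235, 233, 231, 229, 227, 235, 240
[... 1694 characters left out ...]
214, 207, 203, 186, 109, 105, 102, 98, 99, 111, 112, 110, 109, 109, 110, 109, 110, 109, 109, 110, 110]
409 [106, 107, 107, 109, 109, 109, 103, 96, 131, 145, 158, 173, 183, 191, 200, 194, 157, 224, 222, 221, 216, 210, 205, 197, 188, 179, 154, 94, 90, 99, 105, 105, 108, 106, 105, 105, 106, 106, 105, 106]
441 [108, 107, 107, 107, 107, 108, 109, 104, 95, 113, 131, 146, 159, 171, 180, 189, 199, 194, 190, 221, 221, 220, 216, 209, 202, 196, 189, 179, 166, 142, 111, 109, 110, 108, 143, 172, 145, 109, 109, 109]
473 [111, 107, 107, 106, 103, 102, 103, 95, 82, 82, 96, 119, 133, 148, 161, 172, 178, 185, 196, 206, 213, 213, 215, 217, 211, 206, 156, 164, 187, 176, 157, 110, 60, 46, 46, 50, 54, 55, 58, 60]
```

```bash
python3 -m crank '[[[0,0.8,-0.06,0,0,0],[0,0.8,-0.06,0,0,0],[0,0.8,-0.07,0,0,0],[0,0.5,-0.04,0,0,0],[0,0.5,-0.04,0,0,0],[0,0,0,0,0,0]]]' >/dev/null
python3 -c "
from h import *
insp()"
python3 -m crank '[[[0,0.5,-0.04,0,0,0],[0,0.5,-0.04,0,0,0],[0,0.5,-0.04,0,0,0],[0,0,0,0,0,0]]]' >/dev/null
python3 -c "
from h import *
insp()"
```

```text
TCP splitter mm -113.5 33.1 59.8 F -0.0 -0.5 -1.7 T [ 0.03  0.02 -0.03] w mm 14.0 g 44.04645370901562
TCP splitter mm -98.6 33.3 59.9 F 0.8 -0.3 -1.4 T [-0.01  0.03  0.02] w mm 14.1 g 44.04165053012548
```

```bash
python3 -m crank '[[[0,0.5,-0.04,0,0,0],[0,0.5,-0.04,0,0,0],[0,0.5,-0.04,0,0,0],[0,0,0,0,0,0]]]' >/dev/null
python3 -c "
from h import *
insp()"
python3 -m crank '[[[0,0.5,-0.04,0,0,0],[0,0.4,-0.03,0,0,0],[0,0.3,-0.02,0,0,0],[0,0,0,0,0,0]]]' >/dev/null
python3 -c "
from h import *
insp()"
```

```text
TCP splitter mm -83.5 33.2 60.0 F -0.8 -0.8 -1.2 T [ 0.03 -0.02 -0.02] w mm 13.9 g 44.043435393541586
TCP splitter mm -71.9 33.3 59.8 F 0.0 0.5 -2.0 T [-0.01  0.01  0.03] w mm 13.8 g 44.02931431483012
```

```bash
python3 -m crank '[[[0,0.2,-0.02,0,0,0],[0,0.2,-0.02,0,0,0],[0,0,0,0,0,0]]]' >/dev/null
python3 -c "
from h import *
insp()"
python3 -m crank '[[[0,0.15,-0.01,0,0,0],[0,0.1,-0.01,0,0,0],[0,0,0,0,0,0]]]' >/dev/null
python3 -c "
from h import *
insp()"
```

```text
TCP splitter mm -68.4 33.4 59.8 F -0.4 -0.0 -1.7 T [ 0.03 -0.03  0.03] w mm 14.0 g 43.99994311854243
TCP splitter mm -68.0 33.6 59.5 F -5.4 -0.7 1.8 T [-0.2   0.82 -0.03] w mm 14.0 g 43.87415571254678
```

```bash
python3 -m crank '[[[0,0.12,-0.01,0,0,0],[0,0,0,0,0,0]]]' >/dev/null
python3 -c "
from h import *
insp()"
python3 -m crank '[[[0,0,0,0,0,0],[0,0,0,0,0,0],[0,0,0,0,0,0],[0,0,0,0,0,0],[0,0.1,-1,0,0,0],[0,0.1,-1.5,0,0,0],[0,0,-2,-0.04,0,0],[0,0,-3,-0.04,0,0]]]' 3.8 >/dev/null
python3 -m crank '[[[2,2,-3,0,0,0],[2,2,-3,0,0,0],[0,0,0,0,0,0],[0,0,0,0,0,0],[0,0,0,0,0,0]]]' >/dev/null
python3 -c "
from h import *
import pickle
insp();m=camera_model('wrist');im=read_camera('wrist');s=read_camera('scene');t=read_camera('top');cv2.imwrite('pics/w12r.png',im);cv2.imwrite('pics/s12r.png',s);pickle.dump(m,open('w12.pkl','wb'))
a=im[80:330,200:450].repeat(2,0).repeat(2,1);b=cv2.resize(s[190:310,255:355],None,fx=2.8,fy=2.8)
c=np.zeros((500,790,3),np.uint8);c[:,:500]=a;c[:336,505:785]=b;c[340:500,505:785]=cv2.resize(t[140:300,220:500],(280,160));cv2.imwrite('pics/m12.png',c)"
```

```text
TCP splitter mm -68.1 33.6 59.3 F -8.6 -0.9 4.6 T [-0.29  1.32 -0.04] w mm 13.9 g 43.86843207408674
TCP splitter mm -18.1 73.6 195.0 F 0.5 -0.6 -0.5 T [-0.04 -0.01  0.04] w mm 37.9 g 0.0
```

View pics/m12.png

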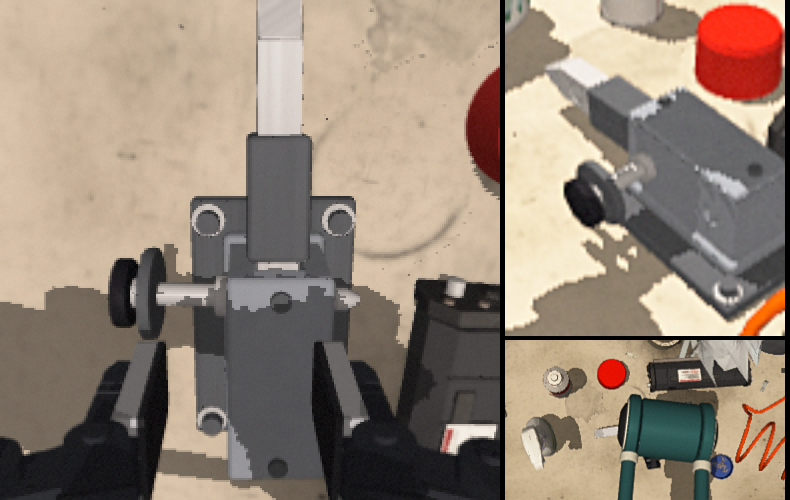

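The pin is through with its nose showing at (350,298), and the button is standing off the flange at (123,293). The fresh edge points out, and the bystanders are in place. A light strip between the chisel step and the mouth (rows 262-275) needs checking for a gap.

```bash
python3 - <<'E'
from h import *
import pickle
for f,pk in(("w1","w1"),("w10","w10"),("w12r","w12")):
    m=pickle.load(open(pk+".pkl","rb"));g=cv2.imread(f"pics/{f}.png").astype(int).sum(2)//3
    c=int(round(proj("wrist",sp(1,70,65),m)[0]))
    r0=int(proj("wrist",sp(0,125,60),m)[1]);r1=int(proj("wrist",sp(0,40,82),m)[1])
    print(f,"col",c,"cam y'",((-m["R"].T@m["t"]-S)@ey*1e3).round(0))
    prev=None
    for r in range(r0,r1):
        if abs(g[r+1,c]-g[r,c])>18: print("  row",r+.5,g[r,c],g[r+1,c],"y' at z 62/66/82:",[round(float((onz("wrist",(c,r+1),z,m)-S)@ey*1e3),1) for z in(.062,.066,.082)])
E
```

```text
w1 col 355 cam y' 138.0
  row 130.5 207 91 y' at z 62/66/82: [116.5, 116.8, 118.1]
  row 197.5 96 206 y' at z 62/66/82: [55.9, 57.1, 62.0]
  row 200.5 205 179 y' at z 62/66/82: [53.0, 54.3, 59.3]
  row 201.5 179 116 y' at z 62/66/82: [52.0, 53.3, 58.4]
  row 203.5 112 78 y' at z 62/66/82: [50.1, 51.4, 56.6]
  row 204.5 78 113 y' at z 62/66/82: [49.1, 50.4, 55.7]
  row 205.5 113 139 y' at z 62/66/82: [48.1, 49.4, 54.8]
  row 211.5 156 110 y' at z 62/66/82: [42.2, 43.6, 49.3]
  row 212.5 110 58 y' at z 62/66/82: [41.2, 42.6, 48.3]
  row 213.5 58 96 y' at z 62/66/82: [40.2, 41.6, 47.4]
w10 col 317 cam y' 161.0
  row 164.5 188 79 y' at z 62/66/82: [117.1, 117.8, 120.9]
  row 238.5 77 136 y' at z 62/66/82: [56.3, 58.2, 65.6]
  row 239.5 136 160 y' at z 62/66/82: [55.4, 57.3, 64.8]
  row 240.5 160 99 y' at z 62/66/82: [54.6, 56.4, 64.0]
  row 244.5 92 67 y' at z 62/66/82: [51.0, 52.9, 60.7]
  row 258.5 72 37 y' at z 62/66/82: [38.1, 40.3, 49.0]
w12r col 340 cam y' 154.0
  row 146.5 210 167 y' at z 62/66/82: [117.1, 117.6, 119.7]
  row 147.5 167 75 y' at z 62/66/82: [116.2, 116.7, 118.9]
  row 210.5 91 156 y' at z 62/66/82: [56.1, 57.5, 63.2]
  row 211.5 156 197 y' at z 62/66/82: [55.1, 56.5, 62.3]
  row 213.5 193 108 y' at z 62/66/82: [53.1, 54.5, 60.4]
  row 216.5 113 74 y' at z 62/66/82: [50.0, 51.5, 57.5]
  row 218.5 79 129 y' at z 62/66/82: [47.9, 49.4, 55.6]
  row 224.5 156 126 y' at z 62/66/82: [41.6, 43.3, 49.8]
  row 225.5 126 55 y' at z 62/66/82: [40.6, 42.2, 48.8]
  row 226.5 55 92 y' at z 62/66/82: [39.5, 41.2, 47.8]
  row 231.5 94 51 y' at z 62/66/82: [34.2, 36.0, 42.9]
```

```bash
python3 - <<'E'
from h import *
import pickle
m=pickle.load(open("w12.pkl","rb"));g=cv2.imread("pics/w12r.png").astype(int).sum(2)//3
for r in(224,226,228):
  print(r,g[r,250:320].tolist())
f=lambda c:round(float((onz("wrist",(c,227),.047,m)-S)@ex*1e3),1)
print([(c,f(c)) for c in(254,268,270,283,311,374,380)])
E
```

```text
224 [182, 186, 187, 186, 94, 32, 38, 35, 36, 34, 36, 36, 22, 13, 14, 143, 190, 173, 107, 95, 96, 95, 93, 91, 50, 33, 34, 32, 84, 175, 183, 185, 181, 182, 179, 180, 180, 180, 179, 179, 179, 180, 179, 178, 177, 176, 178, 176, 177, 175, 176, 175, 175, 174, 111, 102, 101, 157, 185, 114, 104, 103, 103, 119, 136, 149, 157, 155, 157, 156]
226 [165, 179, 181, 178, 88, 33, 36, 39, 41, 38, 38, 33, 26, 11, 15, 198, 158, 177, 111, 98, 96, 97, 95, 91, 46, 35, 35, 32, 102, 121, 124, 123, 198, 206, 206, 204, 205, 203, 205, 203, 204, 204, 204, 202, 203, 202, 201, 199, 200, 200, 201, 200, 201, 199, 122, 109, 111, 107, 109, 110, 109, 106, 103, 77, 134, 147, 155, 156, 156, 156]
228 [99, 100, 104, 98, 53, 34, 34, 38, 42, 43, 46, 40, 24, 14, 10, 184, 199, 143, 102, 99, 97, 97, 96, 92, 46, 34, 34, 36, 184, 196, 198, 198, 199, 200, 198, 199, 200, 201, 202, 202, 202, 201, 122, 108, 108, 193, 202, 202, 202, 202, 205, 208, 205, 125, 112, 111, 110, 105, 110, 111, 109, 107, 103, 78, 134, 149, 154, 156, 156, 155]
[(254, -85.4), (268, -70.9), (270, -68.8), (283, -55.4), (311, -26.6), (374, 38.4), (380, 44.6)]
```

```bash
python3 -c "
from workcell import *
print(finish_job())"
```

```text
the job is handed in; nothing more can be done
None
```

The job is handed in, at about 30 s of the 72 s allowed. The chisel is turned with its fresh edge out and was pushed home against the mouth. The pin is back in up to its shoulder with the button sprung out, and the cartridge, can, spray bottle and cap look unmoved in the last pictures.

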